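Find the rocking corner of a casting board and press its shim flat

TASK

The white casting board rocks at one of its four corners. Press down on the corners with the fingertips until you find the one that sinks, then press the red shim tab beside that corner down flat, so that the board stands level and firm. Touch and press only: leave the other three tabs up, do not lift or shove the board or the plaster casting on it, and leave everything else where it is.

Things in the scene. Friction and masses are not known exactly. Their poses are not given: they have to be found in the camera images.
- board_center (a point): centre of the top face of the white casting board: 190 x 210 mm (along its own x and y), 16 mm thick, loose, about 0.7 kg, its top 54 mm above the table. Axes: x away from the robot, y to the left, z up at zero yaw; the board may be turned by up to 0.25 rad.
- board: the casting board; origin at the centre of its underside. It stands on a hidden packer under each blue dot; one packer is 5 mm too thin. Left alone it stands level. A press of about 2 N on the dot over the thin packer makes that corner sink about 5 mm until it lands, and it comes back when let go; the other corners stay firm.
- stand_center (a point): centre of the wooden stand's base, 10 mm above the table; fixed; axes parallel to the board's
- corner_a (a point): blue dot, 18 mm across, on the board's top face over the packer of the near left corner, -75 mm in x and 85 mm in y from the board's centre: the place to press that corner; sound within 12 mm of the dot. It moves with the board.
- corner_b (a point): blue dot, 18 mm across, on the board's top face over the packer of the near right corner, -75 mm in x and -85 mm in y from the board's centre: the place to press that corner; sound within 12 mm of the dot. It moves with the board.
- corner_c (a point): blue dot, 18 mm across, on the board's top face over the packer of the far left corner, 75 mm in x and 85 mm in y from the board's centre: the place to press that corner; sound within 12 mm of the dot. It moves with the board.
- corner_d (a point): blue dot, 18 mm across, on the board's top face over the packer of the far right corner, 75 mm in x and -85 mm in y from the board's centre: the place to press that corner; sound within 12 mm of the dot. It moves with the board.
- tab_a (a point): point on the top face of the red shim tab of the near left corner, 45 mm from the tab's hinge: press here. The tab (36 x 64 mm) sticks out sideways (board's +y) and slopes up outwards at 0.45 rad; this point is then about 48 mm above the table, -75 mm in x and 147 mm in y from the board's centre. Pressed flat it is level, this point then 28.5 mm above the table and 153 mm in y. It moves with the tab.
- tab_b (a point): point on the top face of the red shim tab of the near right corner, 45 mm from the tab's hinge: press here. The tab (36 x 64 mm) sticks out sideways (board's -y) and slopes up outwards at 0.45 rad; this point is then about 48 mm above the table, -75 mm in x and -147 mm in y from the board's centre. Pressed flat it is level, this point then 28.5 mm above the table and -153 mm in y. It moves with the tab.
- tab_c (a point): point on the top face of the red shim tab of the far left corner, 45 mm from the tab's hinge: press here. The tab (36 x 64 mm) sticks out sideways (board's +y) and slopes up outwards at 0.45 rad; this point is then about 48 mm above the table, 75 mm in x and 147 mm in y from the board's centre. Pressed flat it is level, this point then 28.5 mm above the table and 153 mm in y. It moves with the tab.
- tab_d (a point): point on the top face of the red shim tab of the far right corner, 45 mm from the tab's hinge: press here. The tab (36 x 64 mm) sticks out sideways (board's -y) and slopes up outwards at 0.45 rad; this point is then about 48 mm above the table, 75 mm in x and -147 mm in y from the board's centre. Pressed flat it is level, this point then 28.5 mm above the table and -153 mm in y. It moves with the tab.
- shim_a (a joint): angle of the near left corner's red tab: 0 = raised (as found), 0.45 rad = pressed flat. A stiff hinge that stays where it is left; it takes about 10 N at the point tab_a and up to 13 N if it lifts a loaded corner. Going flat it raises the packer of its corner by 5 mm, and holds it there against a press of 20 N on that corner.
- shim_b (a joint): angle of the near right corner's red tab: 0 = raised (as found), 0.45 rad = pressed flat. A stiff hinge that stays where it is left; it takes about 10 N at the point tab_b and up to 13 N if it lifts a loaded corner. Going flat it raises the packer of its corner by 5 mm, and holds it there against a press of 20 N on that corner.
- shim_c (a joint): angle of the far left corner's red tab: 0 = raised (as found), 0.45 rad = pressed flat. A stiff hinge that stays where it is left; it takes about 10 N at the point tab_c and up to 13 N if it lifts a loaded corner. Going flat it raises the packer of its corner by 5 mm, and holds it there against a press of 20 N on that corner.
- shim_d (a joint): angle of the far right corner's red tab: 0 = raised (as found), 0.45 rad = pressed flat. A stiff hinge that stays where it is left; it takes about 10 N at the point tab_d and up to 13 N if it lifts a loaded corner. Going flat it raises the packer of its corner by 5 mm, and holds it there against a press of 20 N on that corner.
- cast_mid (a point): white plaster casting, 52 mm across and 36 mm high, standing loose on the middle of the board; this point is its centre, 18 mm up
- wedge: dark wooden block, 36 x 30 x 20 mm, on the table between the two left tabs; a bystander, loose
- weight: brass cylinder, 28 mm across and 28 mm high, on the table between the two right tabs; a bystander, loose
- scraper: putty knife with a red handle, lying; a bystander, loose
- tub: clear plastic tub, 100 mm across, 90 mm high; a bystander, loose
- brush: paint brush with a wooden handle, lying; a bystander, loose
- sander: cork sanding block 100 x 60 x 30 mm; a bystander, loose
- jar: amber glass jar, 60 mm across, 60 mm high; a bystander, loose
Not all that is in view belongs to the job. Of the things that look like the part that bears cast_mid, the middle-sized one is meant.

How it is judged:
On the way, in this order (a step that is already met when the one before it is completed fails the run):
1. a corner of the board is pressed with the fingers and sinks (board tilts more than 0.02 rad), all four tabs still up (angle between board_center's own z axis and vertical above 0.02 rad and contact force between the fingers and board above 0.5 N and value of joint each of shim_a, shim_b, shim_c, shim_d below 0.06 rad), for 0.1 s.
2. the tab of that corner is pressed flat, the other three are up and the board is level (((value of joint shim_a above 0.37 rad and value of joint each of shim_b, shim_c, shim_d below 0.06 rad) or (value of joint shim_b above 0.37 rad and value of joint each of shim_a, shim_c, shim_d below 0.06 rad) or (value of joint shim_c above 0.37 rad and value of joint each of shim_a, shim_b, shim_d below 0.06 rad) or (value of joint shim_d above 0.37 rad and value of joint each of shim_a, shim_b, shim_c below 0.06 rad)) and angle between board_center's own z axis and vertical below 0.01 rad), for 0.2 s.
At the end, for the whole second after the job is handed in: exactly one tab is flat (beyond 0.37 rad), the other three are up (below 0.06 rad), the board is level within 0.010 rad (a tab pressed at a sound corner lifts that corner 5 mm and tilts it by more), at rest and within 12 mm of where it stood, and the casting stands on it within 20 mm of where it was (all of step 2 and distance of board_center from where it was at the start of the episode below 0.012 m and linear speed of board below 0.02 m/s and angle between cast_mid's own z axis and vertical below 0.1 rad and z of cast_mid in the frame of board below 0.04 m and distance of cast_mid from where it was at the start of the episode below 0.02 m); the robot touches nothing.
It fails at once if a tab at a sound corner is pressed, so that the board tilts up on it (value of joint any of shim_a, shim_b, shim_c, shim_d above 0.33 rad and angle between board_center's own z axis and vertical above 0.016 rad).
It fails at once if a second tab is pressed (value of joint each of shim_a, shim_b above 0.15 rad or value of joint each of shim_a, shim_c above 0.15 rad or value of joint each of shim_a, shim_d above 0.15 rad or value of joint each of shim_b, shim_c above 0.15 rad or value of joint each of shim_b, shim_d above 0.15 rad or value of joint each of shim_c, shim_d above 0.15 rad).
It fails at once if the board is lifted or shoved by more than 20 mm, or tipped up by more than 0.12 rad (distance of board_center from where it was at the start of the episode above 0.02 m or angle between board_center's own z axis and vertical above 0.12 rad).
It fails at once if the casting is lifted or shoved by more than 25 mm (distance of cast_mid from where it was at the start of the episode above 0.025 m).
It fails at once if a bystander is moved by more than 20 mm (distance of any of wedge, weight, scraper, tub, brush, sander, jar from where it was at the start of the episode above 0.02 m).
It also fails if it takes over 51 s, if anything falls off the work surface, if the arm or the gripper's body presses on something with over 40 N, if the wrist force passes 120 N, or if a joint passes its speed limit or range.

ROBOT

A 6-joint arm with a two-finger parallel gripper is mounted at the origin on the work surface. World frame = base frame: x ahead of the robot, y to its left, z up, the work surface at z = 0. Lengths are in m, angles in rad, forces in N, time in s.
With the tool pointing down it reaches from about 0.35 to 0.975 m from the base axis. Payload 4.9 kg.
Tool frame: the origin (TCP) lies on the centre line of the jaws, within the pads' length; the fingertips stand ctrl.tcp_to_tips ahead of it and the grasp point (between the pads) lies 3 mm ahead of it (ctrl.tcp_to_tips is the distance from the TCP to the fingertips, in m); z points along the fingers, y is the direction in which the jaws open and shut (so a half turn about z gives the same grasp; the last joint's range is limited). The gripper opens to 85 mm and grips with 20 to 120 N. Pads are 22 mm wide; open, the fingers measure 114 mm over their backs; the gripper's body (76 mm by 85 mm) begins 54 mm behind the grasp point. The pads swing forward as they close: fully open they stand 13 mm farther back than shut.
Start: joints at [-1.369, 0.053, 1.613, -0, 1.476, -0.119], TCP at [0.197, -0.593, 0.253] pointing down, gripper open.
Joint ranges: [-3.01, 3.01], [-1.01, 2.22], [0.06, 2.58], [-1.02, 4.17], [0.09, 2.62], [-3.14, 3.14]. Speed limits (rad/s): [2.57, 2.57, 3.14, 3.14, 3.14, 3.14].

INTERFACE

Orientations are given as a rotation vector (axis times angle).
In Python, from station import ctrl, vision gives the robot as it stands.
- The arm moves only by the tool jog_arm, never from a script. Its argument "deltas" is a list of rows, each a list of 7 numbers: the turn, a rotation vector about the tool's x, y, z in rad, then the shift along the tool's x, y, z in cm, then the opening, from 0 (shut) to 1 (fully open). A call has 1 to 12 rows; each row shifts and turns the commanded pose from where the row before left it, along the tool's axes as they then stand; what a row does not reach is not made up. A row lasts 1/12 s, in which the tool goes at most 41.7 mm and 7.16 degrees, less where a joint would pass 70% of its speed; a pose out of reach is approached as far as the arm can. A call with a gripper value outside its range is refused whole. The fingers move at their own pace and stop on an object; "grip_force" is the grip in N (left out, the last holds). Time passes only in rows, so rows that do not move let the fingers close. It gives the time, the measured TCP pose, the force and the opening at its end, in the units of the state.
- ctrl.get_obs(): the state, without advancing time (a new reading comes with each control period).
- vision.get_image(name): name is "scene" or "top" or "wrist"; returns (picture, depth): 480x640x3 uint8, red, green, blue; 480x640 float32, m along the optical axis (not along the pixel's ray), 0 where there is no reading.
- vision.calibration(name): a dict with "fx", "fy", "cx", "cy" (pixels), "dist" ([k1, k2, p1, p2, k3] as OpenCV has them; the pictures are not rectified), "rvec" (rotation vector, rad) and "tvec" (3), from world to camera coordinates, as OpenCV has them; the wrist camera has in their place "hand_eye" (4x4, takes a point from camera to tool coordinates, whose origin is the TCP and whose axes are the flange's). Camera axes: x right, y down, z forward; pixel columns grow to the right and rows downward; lengths in m; the calibration is good to about 2 mm. A picture is of the moment at which its call begins: read the wrist's pose just before it. calibration takes no time and is no camera call.
- ctrl.finish_job(): hands the job in, once; it reports no verdict.
The state is a dict: "t": time; "q": joint angles; "dq": joint speeds; "effort": joint torques, N m; "tool_pos": TCP position; "tool_rot": TCP orientation; "contact_force": force on the tool from outside, world axes, zero at the start; "wrist_torque": the same for the moment, N m; "opening": finger opening in m.
Only numpy, scipy, OpenCV 4.12 (cv2) and the standard library are available. Lean on these libraries where they do the work, as an engineer would, in place of code of your own. Each camera call takes 0.05 s, during which the arm holds its last target. There are 200 camera calls.

## Working session

There is one attempt and no reset: what is moved stays moved. The work goes in short steps, Python scripts to look and compute and a tool call to move; the robot and the scene stay as the last step left them, time stands still between calls to the robot, and variables do not carry over. Pictures are saved under pics/ and viewed, about 8 in all and at most 12, crops included, and the job is handed in when it is done.

Besides the shell and the picture viewer there is one more tool, called after ">>>" by a JSON object that holds its "fn" and its "kwargs", one argument or row to a line. jog_arm: Moves the arm, as the interface text tells. Its arguments: {"type":"object","properties":{"deltas":{"type":"array"},"grip_force":{"type":"number"}},"required":["deltas"]}

```bash
mkdir -p pics; ls; python3 - <<'E'
from station import ctrl, vision
import cv2, numpy as np
for n in ("scene","top"):
    im,d=vision.get_image(n); cv2.imwrite(f"pics/{n}0.png",im[...,::-1]); np.savez(f"{n}0.npz",im=im,d=d)
    print(n,{k:np.round(v,4).tolist() for k,v in vision.calibration(n).items()})
o=ctrl.get_obs(); print(o, ctrl.tcp_to_tips)
E
```

```text
pics
scene {'fx': 463.7356, 'fy': 463.7356, 'cx': 319.5443, 'cy': 237.229, 'dist': [0.0269, 0.0, 0.0, 0.0, 0.0], 'rvec': [2.1538, 1.6099, -0.4457], 'tvec': [-0.1839, -0.4208, 1.3263]}
top {'fx': 461.9607, 'fy': 461.9607, 'cx': 322.2277, 'cy': 232.4931, 'dist': [-0.074, 0.0, 0.0, 0.0, 0.0], 'rvec': [2.0853, -2.1504, 0.1923], 'tvec': [0.0438, 0.5646, 1.1036]}
{'t': 0.1, 'q': array([-1.36896973e+00,  5.32781857e-02,  1.61416593e+00,  2.35751750e-06,
        1.47598129e+00, -1.18994601e-01]), 'dq': array([-7.00419415e-04, -3.11103721e-04, -8.26276934e-04, -1.11564194e-03,
       -1.14887470e-03,  2.26483221e-05]), 'effort': array([ 6.17599635e-04, -3.94908607e+01, -3.71361673e+01, -1.18907706e-04,
        3.94296556e-03,  5.03104076e-06]), 'tool_pos': array([ 0.19699002, -0.59259406,  0.25218824]), 'tool_rot': array([-3.09945250e+00, -5.01493483e-01,  1.15446903e-04]), 'contact_force': array([0.38756819, 0.28156012, 0.04558704]), 'wrist_torque': array([ 0.01632578,  0.01413208, -0.02288837]), 'opening': 0.08562655973858839} 0.022
```

View pics/top0.png

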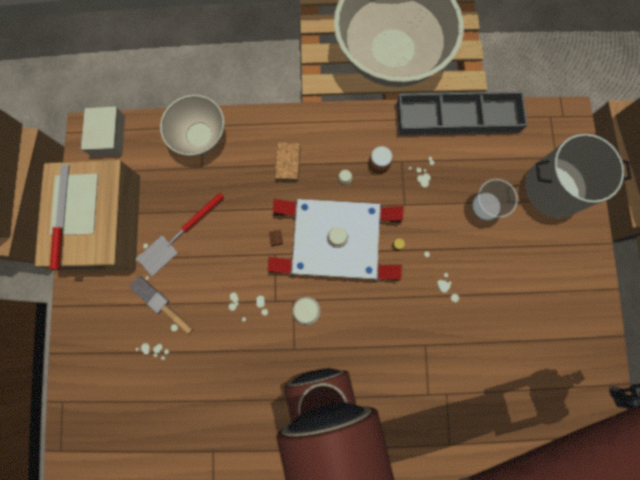

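View pics/scene0.png

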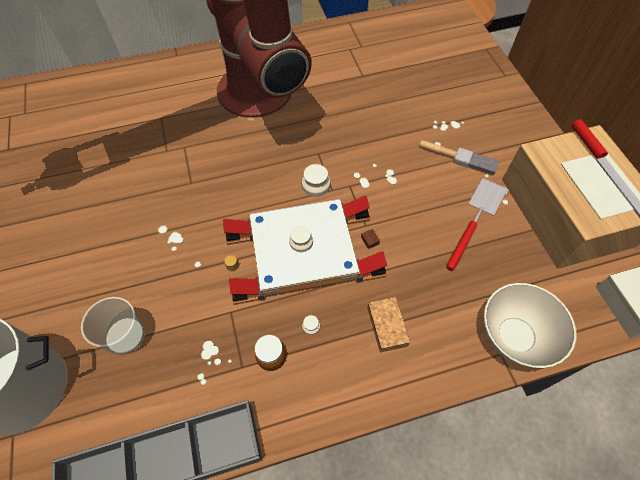

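Top view: the board has blue dots at about (304,207), (371,211), (300,266) and (369,270), with red tabs outboard of them. There are three white cylinders: (345,177) is small, (338,236) stands on the board and is middle-sized, and (306,310) is large. The one on the board fits, so this is the board meant. Next I measure the dots and tabs in both views.

```bash
cat > h.py <<'E'
import cv2, numpy as np
from station import vision
def cal(n):
    c=vision.calibration(n); K=np.array([[c['fx'],0,c['cx']],[0,c['fy'],c['cy']],[0,0,1]]); R=cv2.Rodrigues(np.array(c['rvec']))[0]
    return K,np.array(c['dist']),R,np.array(c['tvec'])
def ray(n,uv):
    K,D,R,t=cal(n); p=cv2.undistortPoints(np.array([[uv]],float),K,D)[0,0]
    d=R.T@np.array([*p,1]); return -R.T@t,d
def plane(n,uv,z):
    o,d=ray(n,uv); return o+d*(z-o[2])/d[2]
def tri(a,b):
    (o1,d1),(o2,d2)=ray("scene",a),ray("top",b)
    s=np.linalg.lstsq(np.c_[d1,-d2],o2-o1,rcond=None)[0]
    p,q=o1+s[0]*d1,o2+s[1]*d2; return (p+q)/2,np.linalg.norm(p-q)
def blobs(im,kind,amin=15):
    h=cv2.cvtColor(im,cv2.COLOR_RGB2HSV)
    if kind=="blue": m=cv2.inRange(h,(100,110,60),(125,255,255))
    else: m=cv2.inRange(h,(0,190,90),(6,255,255))|cv2.inRange(h,(174,190,90),(180,255,255))
    n,_,s,c=cv2.connectedComponentsWithStats(m)
    return [(c[i],s[i,4]) for i in range(1,n) if s[i,4]>=amin]
E
python3 - <<'E'
from h import *
import itertools
B={n:blobs(np.load(n+"0.npz")["im"],"blue") for n in("scene","top")}
R={n:blobs(np.load(n+"0.npz")["im"],"red",80) for n in("scene","top")}
for n in B: print(n,[(c.round(1).tolist(),int(a)) for c,a in B[n]],'red',[(c.round(1).tolist(),int(a)) for c,a in R[n]])
for nm,S in(("blue",B),("red",R)):
  for (a,_),(b,_) in itertools.product(S["scene"],S["top"]):
    p,e=tri(a,b)
    if e<.008 and 0<p[2]<.09: print(nm,a.round(),b.round(),p.round(4),round(e,4))
for c,_ in B["top"]: print('top@.054',plane("top",c,.054).round(4))
for c,_ in B["scene"]: print('scene@.054',plane("scene",c,.054).round(4))
im=np.load("top0.npz")["im"][160:330,240:430]
cv2.imwrite("pics/crop.png",cv2.resize(im[...,::-1],None,fx=3.5,fy=3.5,interpolation=cv2.INTER_CUBIC))
E
```

```text
scene [([343.1, 6.8], 642), ([333.1, 206.6], 34), ([259.0, 218.8], 35), ([347.6, 264.2], 44), ([268.0, 278.7], 45)] red [([588.7, 137.3], 453), ([355.5, 206.3], 327), ([236.1, 226.3], 345), ([461.1, 246.0], 435), ([371.6, 263.1], 406), ([243.6, 286.0], 418)]
top [([304.1, 206.6], 17), ([371.2, 210.5], 18), ([299.9, 265.3], 18), ([368.5, 269.8], 18)] red [([202.8, 211.5], 289), ([283.3, 206.9], 245), ([391.7, 213.3], 234), ([55.6, 248.6], 306), ([278.8, 265.0], 266), ([389.5, 271.8], 253)]
blue [333. 207.] [300. 265.] [0.4843 0.0833 0.0575] 0.0013
blue [259. 219.] [368. 270.] [ 0.468  -0.0852  0.0571] 0.0012
blue [348. 264.] [304. 207.] [0.6329 0.0695 0.0574] 0.0015
blue [268. 279.] [371. 210.] [ 0.6175 -0.0994  0.057 ] 0.0013
red [356. 206.] [279. 265.] [0.4884 0.1366 0.0422] 0.0019
red [236. 226.] [389. 272.] [ 0.4628 -0.1387  0.042 ] 0.0013
red [461. 246.] [203. 211.] [0.6401 0.3395 0.011 ] 0.0027
red [372. 263.] [283. 207.] [0.6377 0.1231 0.042 ] 0.0021
red [244. 286.] [392. 213.] [ 0.6121 -0.1525  0.0422] 0.0006
top@.054 [0.634  0.0703 0.054 ]
top@.054 [ 0.6183 -0.099   0.054 ]
top@.054 [0.4849 0.0841 0.054 ]
top@.054 [ 0.4684 -0.0849  0.054 ]
scene@.054 [-0.2116  0.3292  0.054 ]
scene@.054 [0.4819 0.0834 0.054 ]
scene@.054 [ 0.4659 -0.0858  0.054 ]
scene@.054 [0.6312 0.0694 0.054 ]
scene@.054 [ 0.6159 -0.1     0.054 ]
```

View pics/crop.png

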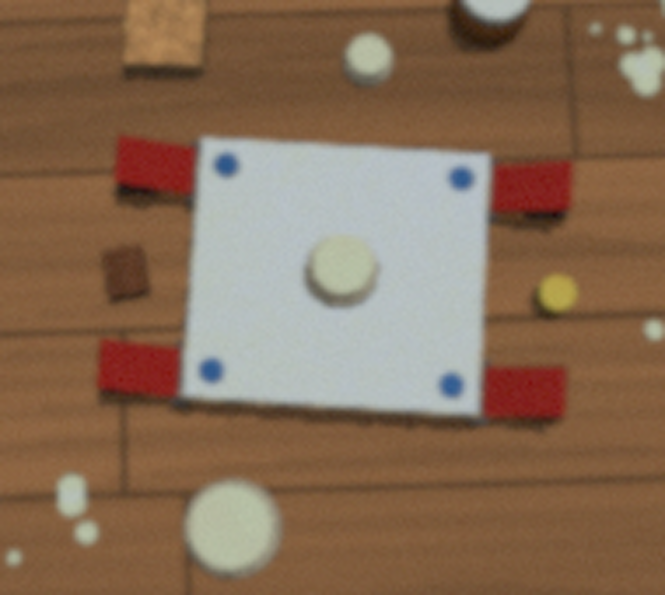

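Pixel check on the crop: the casting on the board is the middle-sized of the three cylinders. Dots: A(.484,.083), B(.468,-.085), C(.633,.070), D(.617,-.099). The spacings are 149 and 169 mm (150 and 170 expected), z is about 57 mm and yaw about -0.092. Now I move towards B with the fingers shut.

>>> {"fn": "jog_arm", "kwargs": {
  "deltas": [
    [0, 0, 0.107, 0, 0, 0, 0],
    [0, 0, 0.107, 0, 0, 0, 0],
    [0, 0, 0.107, 0, 0, 0, 0],
    [0, 0, 0, 1.8, -3.4, 0, 0],
    [0, 0, 0, 1.8, -3.4, 0, 0],
    [0, 0, 0, 1.8, -3.4, 0, 0],
    [0, 0, 0, 1.8, -3.4, 0, 0],
    [0, 0, 0, 1.8, -3.4, 0, 0],
    [0, 0, 0, 1.8, -3.4, 0, 0],
    [0, 0, 0, 1.8, -3.4, 0, 0],
    [0, 0, 0, 1.8, -3.4, 0, 0],
    [0, 0, 0, 1.8, -3.4, 0, 0]
  ],
  "grip_force": 40
}}

```text
t: 1.1
tool_pos: [0.3594, -0.2852, 0.2529]
tool_rot: [-3.141, 0.001, 0.0]
contact_force: [0.8, 1.1, -0.1]
opening: 0.0001
```

>>> {"fn": "jog_arm", "kwargs": {
  "deltas": [
    [0, 0, 0, 1.8, -3.3, 0.5, 0],
    [0, 0, 0, 1.8, -3.3, 1, 0],
    [0, 0, 0, 1.8, -3.3, 1, 0],
    [0, 0, 0, 1.8, -3.3, 1, 0],
    [0, 0, 0, 1.8, -3.3, 1, 0],
    [0, 0, 0, 1.9, -3.5, 1, 0],
    [0, 0, 0, 0, 0, 3, 0],
    [0, 0, 0, 0, 0, 3, 0],
    [0, 0, 0, 0, 0, 3, 0],
    [0, 0, 0, 0, 0, 0, 0],
    [0, 0, 0, 0, 0, 0, 0]
  ]
}}

```text
t: 2.02
tool_pos: [0.4665, -0.0865, 0.1064]
tool_rot: [-3.14, 0.0, 0.008]
contact_force: [-0.3, -0.1, 0.0]
opening: 0.0003
```

```bash
python3 - <<'E'
from h import *
from station import ctrl
im,d=vision.get_image("wrist"); cv2.imwrite("pics/w1.png",im[...,::-1])
o=ctrl.get_obs(); c=vision.calibration("wrist"); H=np.array(c["hand_eye"])
print(o['tool_pos'],o['contact_force'])
R=cv2.Rodrigues(o['tool_rot'])[0]
K=np.array([[c['fx'],0,c['cx']],[0,c['fy'],c['cy']],[0,0,1]])
for uv,a in blobs(im,"blue",60):
    p=cv2.undistortPoints(np.array([[uv]]),K,np.array(c['dist']))[0,0]
    dr=R@H[:3,:3]@np.array([*p,1]); og=o['tool_pos']+R@H[:3,3]
    print(uv.round(),a,(og+dr*(.056-og[2])/dr[2]).round(4))
E
```

```text
[ 0.46817976 -0.087262    0.10875224] [ 0.51756536 -0.11607367  0.33811814]
[ 13. 248.] 632 [0.4853 0.0833 0.056 ]
[316. 275.] 672 [ 0.4697 -0.086   0.056 ]
```

View pics/w1.png

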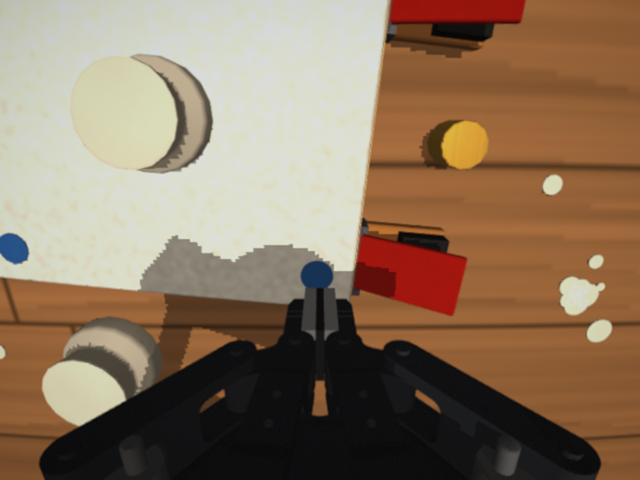

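The wrist view shows the shut fingertips right over dot B (316,275), which it puts at (.470,-.086). This agrees with the two-view fix, so I go down.

>>> {"fn": "jog_arm", "kwargs": {
  "deltas": [
    [0, 0, 0, 0.1, 0, 1.0, 0],
    [0, 0, 0, 0, 0, 1.0, 0],
    [0, 0, 0, 0, 0, 0.6, 0],
    [0, 0, 0, 0, 0, 0.2, 0],
    [0, 0, 0, 0, 0, 0, 0],
    [0, 0, 0, 0, 0, 0, 0]
  ]
}}

```text
t: 2.57
tool_pos: [0.4692, -0.0872, 0.0804]
tool_rot: [-3.142, 0.001, 0.0]
contact_force: [-0.1, 0.2, 0.2]
opening: 0.0002
```

>>> {"fn": "jog_arm", "kwargs": {
  "deltas": [
    [0, 0, 0, 0, 0, 0.1, 0],
    [0, 0, 0, 0, 0, 0.1, 0],
    [0, 0, 0, 0, 0, 0, 0],
    [0, 0, 0, 0, 0, 0, 0]
  ]
}}

```text
t: 2.9
tool_pos: [0.4693, -0.0871, 0.0784]
tool_rot: [3.142, -0.0, 0.0]
contact_force: [-1.7, 0.3, -0.6]
opening: -0.0002
```

>>> {"fn": "jog_arm", "kwargs": {
  "deltas": [
    [0, 0, 0, 0, 0, 0.1, 0],
    [0, 0, 0, 0, 0, 0.1, 0],
    [0, 0, 0, 0, 0, 0, 0],
    [0, 0, 0, 0, 0, 0, 0]
  ]
}}

```text
t: 3.23
tool_pos: [0.4691, -0.0871, 0.0762]
tool_rot: [-3.141, 0.0, 0.0]
contact_force: [-0.4, -0.1, -0.1]
opening: 0.0
```

>>> {"fn": "jog_arm", "kwargs": {
  "deltas": [
    [0, 0, 0, 0, 0, 0.1, 0],
    [0, 0, 0, 0, 0, 0.1, 0],
    [0, 0, 0, 0, 0, 0, 0],
    [0, 0, 0, 0, 0, 0, 0]
  ]
}}

```text
t: 3.57
tool_pos: [0.4694, -0.0873, 0.076]
tool_rot: [3.142, 0.0, -0.001]
contact_force: [-4.8, 1.2, 11.2]
opening: 0.0005
```

>>> {"fn": "jog_arm", "kwargs": {
  "deltas": [
    [0, 0, 0, 0, 0, 0.1, 0],
    [0, 0, 0, 0, 0, 0, 0],
    [0, 0, 0, 0, 0, 0, 0]
  ]
}}

```text
t: 3.82
tool_pos: [0.4695, -0.0874, 0.0759]
tool_rot: [3.141, 0.0, -0.002]
contact_force: [-7.5, 2.3, 17.3]
opening: -0.0001
```

B is firm: 17 N with no travel past z=0.076. On to D.

>>> {"fn": "jog_arm", "kwargs": {
  "deltas": [
    [0, 0, 0, 0, 0, -1.3, 0],
    [0, 0, 0, 0, 0, -1.3, 0],
    [0, 0, 0, 3.7, 0.3, 0, 0],
    [0, 0, 0, 3.7, 0.3, 0, 0],
    [0, 0, 0, 3.7, 0.3, 0, 0],
    [0, 0, 0, 3.7, 0.4, 0, 0],
    [0, 0, 0, 0, 0, 0, 0],
    [0, 0, 0, 0, 0, 1.0, 0],
    [0, 0, 0, 0, 0, 0.9, 0],
    [0, 0, 0, 0, 0, 0.3, 0],
    [0, 0, 0, 0, 0, 0, 0],
    [0, 0, 0, 0, 0, 0, 0]
  ]
}}

```text
t: 4.82
tool_pos: [0.616, -0.1, 0.0769]
tool_rot: [-3.141, 0.001, 0.002]
contact_force: [0.1, 0.2, 0.5]
opening: -0.0001
```

>>> {"fn": "jog_arm", "kwargs": {
  "deltas": [
    [0, 0, 0, 0, 0, 0.1, 0],
    [0, 0, 0, 0, 0, 0.1, 0],
    [0, 0, 0, 0, 0, 0, 0],
    [0, 0, 0, 0, 0, 0, 0]
  ]
}}

```text
t: 5.15
tool_pos: [0.6172, -0.1003, 0.0757]
tool_rot: [3.141, -0.0, 0.001]
contact_force: [-0.5, -0.2, 0.7]
opening: 0.0001
```

>>> {"fn": "jog_arm", "kwargs": {
  "deltas": [
    [0, 0, 0, 0, 0, 0.1, 0],
    [0, 0, 0, 0, 0, 0, 0],
    [0, 0, 0, 0, 0, 0, 0]
  ]
}}

```text
t: 5.4
tool_pos: [0.6174, -0.1003, 0.0746]
tool_rot: [3.141, -0.0, 0.001]
contact_force: [-0.2, -0.6, 1.8]
opening: -0.0001
```

>>> {"fn": "jog_arm", "kwargs": {
  "deltas": [
    [0, 0, 0, 0, 0, 0.1, 0],
    [0, 0, 0, 0, 0, 0.1, 0],
    [0, 0, 0, 0, 0, 0, 0],
    [0, 0, 0, 0, 0, 0, 0]
  ]
}}

```text
t: 5.73
tool_pos: [0.6173, -0.1002, 0.0723]
tool_rot: [3.142, -0.0, 0.001]
contact_force: [0.3, -0.6, 1.0]
opening: -0.0002
```

>>> {"fn": "jog_arm", "kwargs": {
  "deltas": [
    [0, 0, 0, 0, 0, 0.1, 0],
    [0, 0, 0, 0, 0, 0.1, 0],
    [0, 0, 0, 0, 0, 0, 0],
    [0, 0, 0, 0, 0, 0, 0]
  ]
}}

```text
t: 6.07
tool_pos: [0.6177, -0.1004, 0.0716]
tool_rot: [3.141, -0.0, 0.001]
contact_force: [-1.3, -0.9, 6.2]
opening: 0.0001
```

D sinks: it travelled from 0.0765 to 0.0715 at about 1–2 N, then landed (6 N). So D is the thin corner. Tab_d is computed at (.612,-.161), and the red centroid measured at (.612,-.153,.042) agrees with that. I lift, shift over and press.

>>> {"fn": "jog_arm", "kwargs": {
  "deltas": [
    [0, 0, 0, 0, 0, -1, 0],
    [0, 0, 0, 0, 0, -2, 0],
    [0, 0, 0, -0.2, 2, 0, 0],
    [0, 0, 0, -0.2, 2, 0, 0],
    [0, 0, 0, -0.2, 2, 0, 0],
    [0, 0, 0, 0, 0, 0, 0],
    [0, 0, 0, 0, 0, 0, 0],
    [0, 0, 0, 0, 0, 0, 0]
  ]
}}

```text
t: 6.73
tool_pos: [0.6109, -0.1595, 0.1]
tool_rot: [-3.141, 0.0, 0.001]
contact_force: [-0.2, 0.3, -1.1]
opening: -0.0001
```

```bash
python3 - <<'E'
from h import *
from station import ctrl
im,d=vision.get_image("wrist"); cv2.imwrite("pics/w2.png",im[...,::-1]); print(ctrl.get_obs()['tool_pos'])
E
```

```text
[ 0.61096901 -0.15925929  0.10001987]
```

View pics/w2.png

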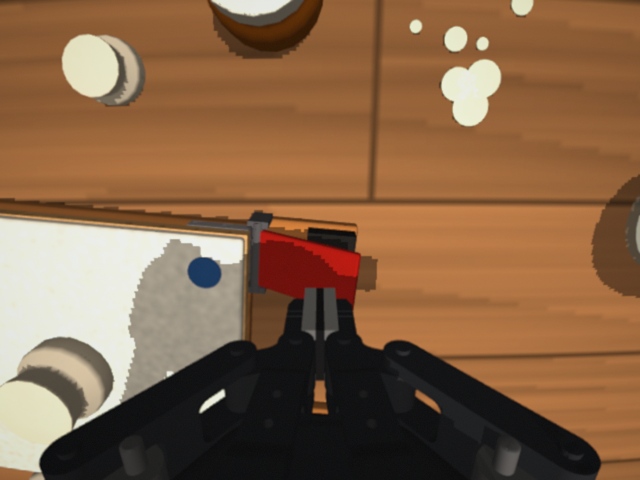

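The tips (320,290) stand over the tab (310,265), with the same sight offset as over dot B. Pressing.

>>> {"fn": "jog_arm", "kwargs": {
  "deltas": [
    [0, 0, 0, 0, 0, 1.0, 0],
    [0, 0, 0, 0, 0, 1.0, 0],
    [0, 0, 0, 0, 0, 0.5, 0],
    [0, 0, 0, 0, 0, 0.3, 0],
    [0, 0, 0, 0, 0, 0.2, 0],
    [0, 0, 0, 0, 0.05, 0.2, 0],
    [0, 0, 0, 0, 0.05, 0.2, 0],
    [0, 0, 0, 0, 0, 0, 0],
    [0, 0, 0, 0, 0, 0, 0]
  ]
}}

```text
t: 7.53
tool_pos: [0.6109, -0.1613, 0.0668]
tool_rot: [3.141, 0.0, -0.002]
contact_force: [-3.7, -0.1, 5.8]
opening: -0.0002
```

>>> {"fn": "jog_arm", "kwargs": {
  "deltas": [
    [0, 0, 0, 0, 0.1, 0.2, 0],
    [0, 0, 0, 0, 0.1, 0.2, 0],
    [0, 0, 0, 0, 0.1, 0.2, 0],
    [0, 0, 0, 0, 0.1, 0.2, 0],
    [0, 0, 0, 0, 0, 0, 0],
    [0, 0, 0, 0, 0, 0, 0]
  ]
}}

```text
t: 8.03
tool_pos: [0.6106, -0.1642, 0.0582]
tool_rot: [-3.14, -0.0, 0.003]
contact_force: [-2.6, 3.2, 5.0]
opening: -0.0
```

>>> {"fn": "jog_arm", "kwargs": {
  "deltas": [
    [0, 0, 0, 0, 0.05, 0.2, 0],
    [0, 0, 0, 0, 0.05, 0.2, 0],
    [0, 0, 0, 0, 0, 0.2, 0],
    [0, 0, 0, 0, 0, 0, 0],
    [0, 0, 0, 0, 0, 0, 0]
  ]
}}

```text
t: 8.45
tool_pos: [0.6107, -0.1652, 0.0522]
tool_rot: [-3.14, -0.0, 0.003]
contact_force: [-2.5, 2.6, 5.5]
opening: 0.0003
```

>>> {"fn": "jog_arm", "kwargs": {
  "deltas": [
    [0, 0, 0, 0, 0, 0.1, 0],
    [0, 0, 0, 0, 0, 0.1, 0],
    [0, 0, 0, 0, 0, 0, 0],
    [0, 0, 0, 0, 0, 0, 0]
  ]
}}

```text
t: 8.78
tool_pos: [0.6108, -0.1654, 0.0507]
tool_rot: [-3.14, -0.0, 0.003]
contact_force: [-4.4, 3.3, 7.1]
opening: 0.0001
```

>>> {"fn": "jog_arm", "kwargs": {
  "deltas": [
    [0, 0, 0, 0, 0, 0.1, 0],
    [0, 0, 0, 0, 0, 0.1, 0],
    [0, 0, 0, 0, 0, 0, 0],
    [0, 0, 0, 0, 0, 0, 0]
  ]
}}

```text
t: 9.12
tool_pos: [0.6109, -0.1655, 0.0504]
tool_rot: [-3.14, -0.001, 0.004]
contact_force: [-8.2, 4.9, 16.3]
opening: 0.0001
```

>>> {"fn": "jog_arm", "kwargs": {
  "deltas": [
    [0, 0, 0, 0, 0, 0.1, 0],
    [0, 0, 0, 0, 0, 0, 0],
    [0, 0, 0, 0, 0, 0, 0]
  ]
}}

```text
t: 9.37
tool_pos: [0.6109, -0.1655, 0.0504]
tool_rot: [-3.14, -0.001, 0.005]
contact_force: [-11.5, 6.3, 20.3]
opening: 0.0003
```

Hard stop at tip z 28.4 mm with 20 N, so the tab is flat. I lift and press corner D again gently to check it is firm.

>>> {"fn": "jog_arm", "kwargs": {
  "deltas": [
    [0, 0, 0, 0, 0, -1, 0],
    [0, 0, 0, 0, 0, -2, 0],
    [0, 0, 0, 0, 0, -2.2, 0],
    [0, 0, 0, 0.2, -2.2, 0, 0],
    [0, 0, 0, 0.2, -2.2, 0, 0],
    [0, 0, 0, 0.2, -2.2, 0, 0],
    [0, 0, 0, 0, 0, 0, 0],
    [0, 0, 0, 0, 0, 1.0, 0],
    [0, 0, 0, 0, 0, 0.9, 0],
    [0, 0, 0, 0, 0, 0.1, 0],
    [0, 0, 0, 0, 0, 0, 0],
    [0, 0, 0, 0, 0, 0, 0]
  ]
}}

```text
t: 10.37
tool_pos: [0.6168, -0.1009, 0.0785]
tool_rot: [-3.141, 0.002, 0.002]
contact_force: [0.2, -0.7, 0.4]
opening: -0.0004
```

>>> {"fn": "jog_arm", "kwargs": {
  "deltas": [
    [0, 0, 0, 0, 0, 0.1, 0],
    [0, 0, 0, 0, 0, 0.1, 0],
    [0, 0, 0, 0, 0, 0, 0],
    [0, 0, 0, 0, 0, 0, 0]
  ]
}}

```text
t: 10.7
tool_pos: [0.6172, -0.1003, 0.0774]
tool_rot: [3.142, -0.001, 0.0]
contact_force: [0.1, -0.1, 0.5]
opening: 0.0
```

>>> {"fn": "jog_arm", "kwargs": {
  "deltas": [
    [0, 0, 0, 0, 0, 0.1, 0],
    [0, 0, 0, 0, 0, 0.1, 0],
    [0, 0, 0, 0, 0, 0, 0],
    [0, 0, 0, 0, 0, 0, 0]
  ]
}}

```text
t: 11.03
tool_pos: [0.6175, -0.1002, 0.0761]
tool_rot: [3.141, -0.0, 0.001]
contact_force: [-1.1, 0.5, 4.1]
opening: 0.0001
```

>>> {"fn": "jog_arm", "kwargs": {
  "deltas": [
    [0, 0, 0, 0, 0, 0.1, 0],
    [0, 0, 0, 0, 0, 0, 0],
    [0, 0, 0, 0, 0, 0, 0]
  ]
}}

```text
t: 11.28
tool_pos: [0.6175, -0.1003, 0.076]
tool_rot: [3.141, -0.0, 0.0]
contact_force: [-4.7, 1.2, 8.7]
opening: 0.0003
```

Corner D is now firm at z=0.076. I retreat and take a last look.

>>> {"fn": "jog_arm", "kwargs": {
  "deltas": [
    [0, 0, 0, 0, 0, -1, 0],
    [0, 0, 0, 0, 0, -3, 0],
    [0, 0, 0, 0, 0, -4, 0],
    [0, 0, 0, 0, 0, -4, 0],
    [0, 0, 0, -1, 3, -2, 0],
    [0, 0, 0, -1.5, 3.5, 0, 0],
    [0, 0, 0, -1.5, 3.5, 0, 0],
    [0, 0, 0, -1.5, 3.5, 0, 0],
    [0, 0, 0, -1.5, 3.5, 0, 0],
    [0, 0, 0, -1.5, 3.5, 0, 0],
    [0, 0, 0, -1.5, 3.5, 0, 0],
    [0, 0, 0, 0, 0, 0, 0]
  ]
}}

```text
t: 12.28
tool_pos: [0.5145, -0.3456, 0.2144]
tool_rot: [3.139, -0.01, -0.001]
contact_force: [0.9, 0.7, -0.3]
opening: -0.0001
```

```bash
python3 - <<'E'
from h import *
import itertools
I={n:vision.get_image(n)[0] for n in("scene","top")}
for nm,amin in(("blue",15),("red",80)):
  for (a,_),(b,_) in itertools.product(blobs(I["scene"],nm,amin),blobs(I["top"],nm,amin)):
    p,e=tri(a,b)
    if e<.008 and 0<p[2]<.09: print(nm,a.round(),b.round(),p.round(4),round(e,4))
cv2.imwrite("pics/end.png",cv2.resize(I["scene"][150:330,190:430,::-1],None,fx=3,fy=3))
E
```

```text
blue [333. 207.] [300. 265.] [0.4843 0.0833 0.0575] 0.0013
blue [259. 219.] [368. 270.] [ 0.4681 -0.0853  0.0565] 0.0013
blue [348. 264.] [304. 207.] [0.6329 0.0695 0.0574] 0.0015
blue [268. 278.] [371. 210.] [ 0.6174 -0.0992  0.0575] 0.001
red [355. 206.] [279. 265.] [0.4882 0.1364 0.0419] 0.0016
red [236. 226.] [390. 272.] [ 0.4627 -0.139   0.0418] 0.0011
red [461. 246.] [203. 211.] [0.6407 0.3383 0.0126] 0.0018
red [372. 263.] [284. 207.] [0.6376 0.1228 0.0419] 0.0016
red [243. 289.] [392. 215.] [ 0.6115 -0.1559  0.027 ] 0.0008
```

View pics/end.png

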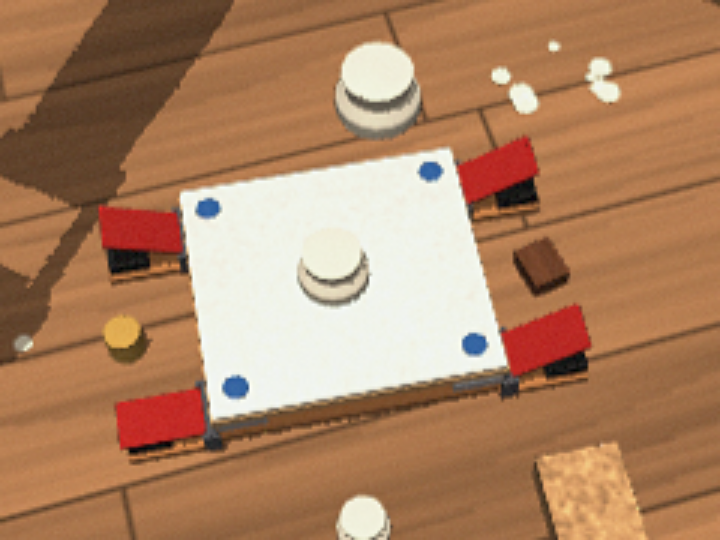

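The last view shows tab D (160,420) flat, the other three tabs up, and the board and casting in place.

```bash
python3 -c "
from station import ctrl
print(ctrl.finish_job())"
```

```text
the job is handed in; nothing more can be done
None
```

The far right corner (D) was the loose one. I pressed its red tab flat and handed the job in at about 12.4 s; no verdict is reported.

- **Finding the corner:** corner B held firm at 17 N. Corner D sank about 5 mm under roughly 1–2 N, then landed. I did not press A or C, since D had already shown itself.
- **Pressing the tab:** tab D went down to a hard stop with the fingertips 28.4 mm above the table (28.5 mm expected), held at 20 N.
- **Last checks:** pressed again, corner D held 8.7 N at the same height as B. In the two camera views:
  - Tab D's centre now stands at 27 mm; the other three are unchanged at about 42 mm.
  - The four dots measured 56.5–57.5 mm high. That is level within measuring error, and none had moved more than 1 mm.
  - The casting and the nearby bystanders looked undisturbed, and the arm was clear of everything.
- **Disagreement:** the cameras put the dots about 3 mm above the stated 54 mm. Touching the board confirmed 54 mm, so this is a camera calibration offset.

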